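Start the clamp screw by feeling for its thread

TASK

The black-knobbed screw stands loose in the mouth of the sample clamp. Without lifting it out, turn it backward (anticlockwise seen from above) until its thread drops off the end of the clamp's thread, then turn it forward (clockwise) about one full turn from that drop so that it is started. Let it drop before you go forward, leave the loose samples behind the clamp alone, and finish still holding the knob: do not let go at the end.

Things in the scene. Friction and masses are not known exactly. Their poses are not given: they have to be found in the camera images.
- clamp: Fixed bridge clamp on the worktop: dark base 76 x 116 x 10 mm, two grey columns, grey bridge, amid it an upright bare-steel boss, 41 mm diameter, rim at 82 mm, bore holding the screw; a steel sample lies under it. Origin: centre of the base's underside; z up along the bore, y along the base's long side. Small dark pips on the rim at its +x and -x mark where the two thread ledges end.
- screw: Loose clamp screw, 0.16 kg nominal, upright in the boss: steel shank 18 mm diameter, black ribbed round knob 34 mm diameter, 66 to 92 mm above the foot. Origin: centre of its foot (lower end); z up along the shank. Two thread lugs, 20 to 23 mm above the foot, point to its +x and -x; a raised steel pointer on the knob's top points to its +x. It turns easily and stays where it is left.
- screw_knob (a point): Centre of the knob, on the screw axis 79 mm above the foot: grip across the 34 mm diameter at any yaw. The boss's rim stays at least 25 mm below the knob's underside. The hand must follow the screw up and down. When the lugs pass the pips it is free to fall by its own weight, but a gripping hand may hold it up: open the fingers or press it down so that it drops.
- screw_thread (a point): Point on the screw axis at the underside of the lugs, 20 mm above the foot. Right-hand two-start thread, 12 mm a turn: anticlockwise the screw climbs, and when the lugs pass the pips (within half a turn from the start) it can fall back 6 mm; every further half turn it would climb and drop again. Clockwise from the drop it is drawn into the boss, 12 mm a turn.
- screw_lug (a point): Outer end of the lug under the knob's pointer: 12.8 mm from the axis along the screw's +x, at the underside of the lugs.
- thread_top (a point): Point on the clamp's axis, 80 mm above the worktop, level with the top ends of the clamp's thread; axes as the clamp's. The screw_thread point stands about 0 mm from it just before the drop, 6 mm below it just after the drop, and 18 mm below it one turn after the drop.
- specimen: Loose red round resin specimen, 30 mm diameter, 20 mm high, behind the clamp; origin at the centre of its underside. To be left alone.
- spare_sample: Loose round steel sample, 42 mm diameter, 22 mm high, behind the clamp; origin at the centre of its underside. To be left alone.
There are look-alikes about, which are no part of the job. Leave any green or turquoise look-alike of the screw alone.

How it is judged (in metres and radians):
On the way, in this order (a step that is already met when the one before it is completed fails the run):
1. the screw is turned backward up to the top of the thread's ramp (x of screw_lug in the frame of thread_top below -0.0095 m and y of screw_lug in the frame of thread_top above 0 m and z of screw_thread in the frame of thread_top above -0.003 m).
2. the screw is past the end of the thread and has dropped (x of screw_lug in the frame of thread_top below 0.004 m and y of screw_lug in the frame of thread_top below 0 m and z of screw_thread in the frame of thread_top between -0.0075 and -0.0025 m), for 0.1 s.
At the end, for the whole second after the job is handed in: The screw stands upright in the clamp's thread (within 0.1 rad and 3 mm of the axis), one turn in from the drop give or take about a quarter turn (its thread point 14.8 to 21.2 mm below the top of the clamp's thread), at rest, with the fingers still gripping it (more than 2 N) (z of screw_thread in the frame of thread_top between -0.0212 and -0.0148 m and horizontal distance between screw_thread and thread_top below 0.003 m and angle between the z axis of screw and the z axis of clamp, either way round below 0.1 rad and contact force between the fingers and screw above 2 N and linear speed of screw below 0.01 m/s); the arm keeps its last pose, push and grip.
It fails at once if the screw is lifted out of the clamp's mouth (z of screw_thread in the frame of thread_top above 0.01 m).
It fails at once if a loose sample behind the clamp is disturbed (distance of any of specimen, spare_sample from where it was at the start of the episode above 0.02 m).
It also fails if it takes over 72 s, if anything falls off the work surface, if the arm or the gripper's body presses on something with over 40 N, if the wrist force passes 120 N, or if a joint passes its speed limit or range.

ROBOT

A 6-joint arm with a two-finger parallel gripper is mounted at the origin on a cart in front of the work surface, level with it; the furniture and walls round the work are solid. World frame = base frame: x ahead of the robot, y to its left, z up, the work surface at z = 0. Lengths are in m, angles in degrees, forces in N, time in s.
With the tool pointing down it reaches from about 0.4 to 0.825 m from the base axis. Payload 7 kg.
Tool frame: the origin (TCP) lies on the centre line of the jaws, within the pads' length; the fingertips stand 17 mm ahead of it and the grasp point (between the pads) lies 2 mm behind it; z points along the fingers, y is the direction in which the jaws open and shut (so a half turn about z gives the same grasp; the last joint's range is limited). The gripper opens to 88 mm and grips with 3 to 60 N. Pads are 19 mm wide; open, the fingers measure 130 mm over their backs; the gripper's body (78 mm by 193 mm) begins 47 mm behind the grasp point.
Start: joints at [-58.379, 20.546, 0.682, 0, -70.136, -16.507], TCP at [0.176, -0.652, 0.244] pointing down, gripper open.
Joint ranges: [-176.03, 176.03], [-82.01, 121.73], [-58.28, 71.71], [-173.87, 95.51], [-174.79, -0.11], [-173.66, 173.66]. Speed limits (degrees/s): [136.94, 136.94, 172.46, 180, 180, 180].

INTERFACE

Orientations are given as [roll, pitch, yaw] about the fixed x, y, z axes, in that order (R = Rz(yaw) Ry(pitch) Rx(roll)).
In Python, from plant import telemetry, vision, close_job, recognise, silhouettes, place_of gives the robot as it stands.
- The arm moves only by the shell command python3 -m handwheel 'ROWS'. ROWS is JSON, a list that holds one entry, the list of rows, each a list of 5 numbers: the shift along the tool's x, y, z in m, then the turn about the tool's z in rad, then the closure, from 0 (fully open) to 1 (shut). In form: [[[tx, ty, tz, yaw, gripper], ...]]. A call has 1 to 20 rows; each row shifts and turns the commanded pose from where the row before left it, along the tool's axes as they then stand; what a row does not reach is not made up. A row lasts 1/12 s, in which the tool goes at most 41.7 mm and 7.16 degrees, less where a joint would pass 70% of its speed; a pose out of reach is approached as far as the arm can. A call with a gripper value outside its range is refused whole. The fingers move at their own pace and stop on an object; the grip force is fixed at half the most. Time passes only in rows, so rows that do not move let the fingers close. It gives the time, the measured TCP pose, the force and the opening at its end, in the units of the state.
- telemetry.get_obs(): the state, without advancing time (a new reading comes with each control period).
- vision.snapshot(name): name is "scene" or "top" or "wrist"; returns a dict with "color" (480x640x3 uint8, red, green, blue), "mtx" (3x3 intrinsics, pixels), "cam_to_world" (4x4, takes a point from camera to world coordinates); the wrist camera has in their place "tool_from_camera" (4x4, takes a point from camera to tool coordinates, whose origin is the TCP and whose axes are the flange's). Camera axes: x right, y down, z forward; pixel columns grow to the right and rows downward; lengths in m; the calibration is good to about 2 mm. A picture is of the moment at which its call begins: read the wrist's pose just before it. There is no depth.
- close_job(): hands the job in, once; it reports no verdict.
Trained networks look in a picture, given as the dict that the camera call returned (one of the last four; its "shot" number tells which), for a name from the list of things; names that differ only in an ending like _2 or _b are one class to them, and where a whole thing is asked for, a point or a joint stands for the part that bears it (a point fixed in the world has none). Each returns a list of dicts, best first, with "conf" (0 to 1); they miss things now and then, are a little off and sometimes report something else, mostly with a low value. They report only what shows in the picture. A call takes as long as a camera call. They do not tell look-alikes from the thing itself.
- recognise(name, picture): "xy" ([column, row] in pixels, amid what is visible of it).
- silhouettes(name, picture): "region" (480x640 bool, what is visible of it) and "xy" ([column, row] in pixels, amid what is visible of it).
- place_of(name, picture): "xy" ([column, row] in pixels: a listed point, or the origin of a listed thing).
The state is a dict: "clock": time; "joint_pos": joint angles; "qvel": joint speeds; "tau": joint torques, N m; "tool_pos": TCP position; "orientation": TCP orientation; "force": force on the tool from outside, world axes, zero at the start; "moment": the same for the moment, N m; "opening": finger opening in m.
Only numpy, scipy, OpenCV 4.12 (cv2) and the standard library are available. Lean on these libraries where they do the work, as an engineer would, in place of code of your own. Each camera call takes 0.05 s, during which the arm holds its last target.

## Working session

There is one attempt and no reset: what is moved stays moved. The work goes in short steps, Python scripts to look and compute and a shell command to move; the robot and the scene stay as the last step left them, time stands still between calls to the robot, and variables do not carry over. Pictures are saved under pics/ and viewed, and the job is handed in when it is done.

```bash
mkdir -p pics; ls; cat > h.py <<'E'
import cv2,numpy as np
from plant import telemetry, vision, recognise, silhouettes, place_of
def save(p,n,crop=None,s=1):
    im=p["color"][:,:,::-1]
    if crop: im=im[crop[1]:crop[3],crop[0]:crop[2]]
    im=cv2.resize(np.ascontiguousarray(im),None,fx=s,fy=s)
    cv2.imwrite("pics/"+n,im)
def ray(p,xy,T=None):
    T=p["cam_to_world"] if T is None else T
    T=np.array(T);K=np.array(p["mtx"])
    d=np.linalg.inv(K)@[xy[0],xy[1],1]; return T[:3,3],T[:3,:3]@d
def atz(p,xy,z,T=None):
    o,d=ray(p,xy,T); return o+d*(z-o[2])/d[2]
def proj(p,P):
    T=np.linalg.inv(np.array(p["cam_to_world"])); q=T[:3,:3]@np.array(P)+T[:3,3]; u=np.array(p["mtx"])@q; return u[:2]/u[2]
def tri(a,b):
    (o1,d1),(o2,d2)=a,b
    A=np.stack([d1,-d2],1); s=np.linalg.lstsq(A,o2-o1,rcond=None)[0]
    p1=o1+s[0]*d1;p2=o2+s[1]*d2; return (p1+p2)/2,np.linalg.norm(p1-p2)
E
python3 - <<'E'
from h import *
print(telemetry.get_obs())
ps={}
for n in ["scene","top"]:
    p=vision.snapshot(n); ps[n]=p; save(p,n+"0.png")
    for k in ["screw","clamp","screw_knob","screw_lug","thread_top","specimen","spare_sample"]:
        print(n,k,[(np.round(d["xy"],1).tolist(),round(d["conf"],2)) for d in place_of(k,p)])
E
```

```text
pics
{'clock': 0.0, 'joint_pos': array([-5.83779344e+01,  2.05896570e+01,  6.37412942e-01, -2.00851852e-02,
       -7.01368831e+01, -1.65093723e+01]), 'qvel': array([0.06534522, 0.01195247, 0.0081576 , 0.04279526, 0.05746649,
       0.01154121]), 'tau': array([ 7.59967352e-04, -5.82717168e+01,  2.93048912e+01,  6.99686229e+00,
        6.63730607e-03, -1.76099911e-04]), 'tool_pos': array([ 0.1758816 , -0.65122928,  0.2426705 ]), 'orientation': array([ 1.79909181e+02, -7.22649389e-03, -1.64894140e+02]), 'force': array([-0.04105338, -0.23540985,  0.3123058 ]), 'moment': array([ 0.0348664 , -0.00869763,  0.00826276]), 'opening': 0.08748288252601452}
scene screw [([408.2, 296.5], 0.88), ([441.0, 310.8], 0.75), ([356.9, 287.1], 0.7), ([280.6, 287.6], 0.67), ([270.0, 336.9], 0.65)]
scene clamp [([358.5, 320.5], 0.58)]
scene screw_knob [([279.4, 243.0], 0.92), ([412.9, 255.6], 0.86), ([273.3, 290.6], 0.77), ([357.0, 241.6], 0.74), ([448.9, 269.6], 0.67)]
scene screw_lug [([406.9, 281.3], 0.96), ([262.0, 325.6], 0.89), ([273.7, 276.4], 0.69), ([353.2, 272.4], 0.61), ([350.8, 276.7], 0.57), ([438.0, 304.7], 0.55)]
scene thread_top [([354.3, 274.4], 0.88)]
scene specimen [([304.3, 310.3], 0.72)]
scene spare_sample [([334.8, 299.6], 0.58)]
top screw [([402.3, 263.7], 0.92), ([410.9, 299.5], 0.66), ([306.4, 186.1], 0.64), ([331.2, 269.4], 0.62), ([261.4, 261.5], 0.56)]
top clamp [([332.8, 270.6], 0.86)]
top screw_knob [([418.1, 299.7], 0.97), ([252.2, 256.5], 0.91), ([406.0, 257.6], 0.6), ([332.3, 261.1], 0.56), ([302.3, 178.8], 0.56)]
top screw_lug [([256.7, 257.1], 0.94), ([298.4, 185.9], 0.82), ([403.8, 304.1], 0.7), ([400.6, 252.1], 0.67)]
top thread_top [([332.2, 262.9], 0.97)]
top specimen [([300.0, 243.1], 0.77)]
top spare_sample [([333.0, 234.1], 0.73)]
```

View pics/scene0.png

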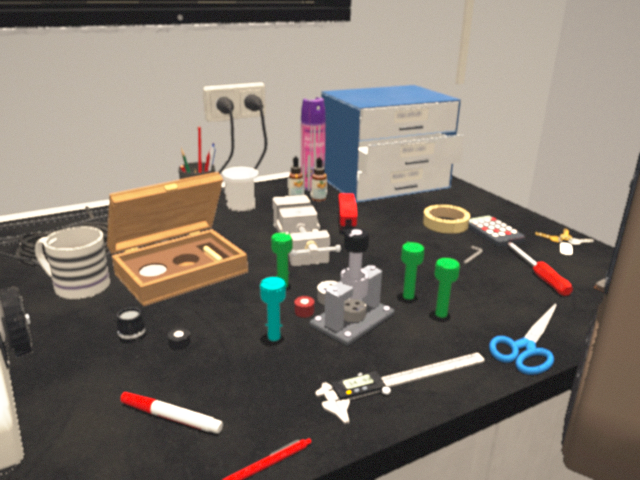

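View pics/top0.png

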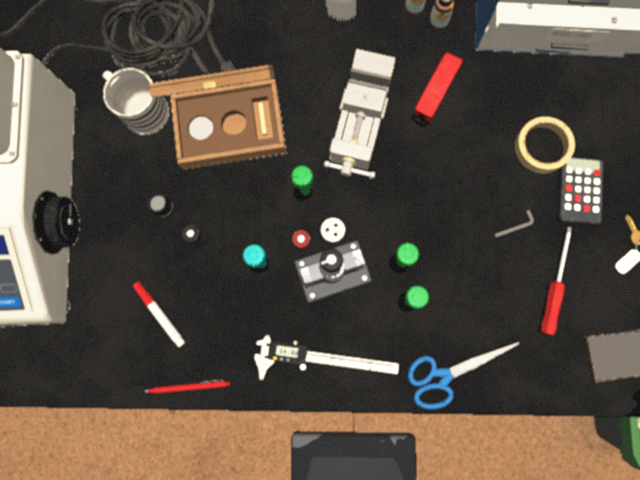

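```bash
python3 - <<'E'
from h import *
s=vision.snapshot("scene");t=vision.snapshot("top")
save(s,"scene0c.png",(230,210,480,360),3);save(t,"top0c.png",(230,160,440,320),3.5)
for n,a,b in [("tt",(354.3,274.4),(332.2,262.9)),("clamp",(358.5,320.5),(332.8,270.6)),("knob",(357,241.6),(332.3,261.1)),("spec",(304.3,310.3),(300,243.1)),("spare",(334.8,299.6),(333,234.1))]:
    print(n,tri(ray(s,a),ray(t,b)))
print(atz(t,(332.2,262.9),.08),atz(t,(332.3,261.1),.145),atz(s,(354.3,274.4),.08))
print(np.array(t["cam_to_world"]).round(3),np.array(s["cam_to_world"]).round(3))
for k in [(252.2,256.5),(418.1,299.7),(406,257.6),(302.3,178.8)]: print(atz(t,k,.09))
E
```

```text
tt (array([0.56066504, 0.04909744, 0.07564272]), np.float64(0.000255811511864144))
clamp (array([ 0.55521077,  0.04599632, -0.00278616]), np.float64(0.008568686841829994))
knob (array([0.55638906, 0.04874247, 0.13130409]), np.float64(0.0015575531326519228))
spec (array([0.60574504, 0.10796027, 0.00416216]), np.float64(0.0020622272339061946))
spare (array([ 0.62121524,  0.04777461, -0.00128336]), np.float64(0.0040481208382699444))
[0.5601505  0.04912607 0.08      ] [0.55402573 0.04787728 0.145     ] [0.55396921 0.05326388 0.08      ]
[[ 0.01  -0.985  0.172  0.443]
 [-0.999 -0.003  0.041  0.034]
 [-0.039 -0.172 -0.984  0.946]
 [ 0.     0.     0.     1.   ]] [[-0.487 -0.389  0.782 -0.051]
 [-0.873  0.196 -0.446  0.443]
 [ 0.02  -0.9   -0.435  0.479]
 [ 0.     0.     0.     1.   ]]
[0.56845841 0.1763847  0.09      ]
[ 0.50184462 -0.08469317  0.09      ]
[ 0.56776653 -0.06714033  0.09      ]
[0.69652831 0.09843488 0.09      ]
```

View crops.

View pics/scene0c.png

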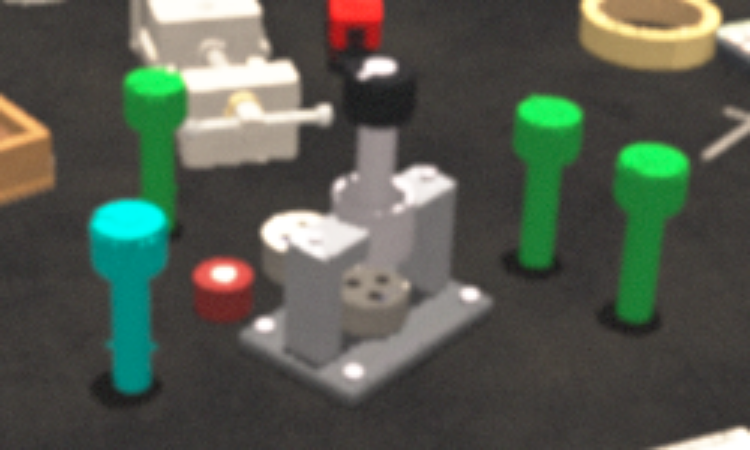

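View pics/top0c.png

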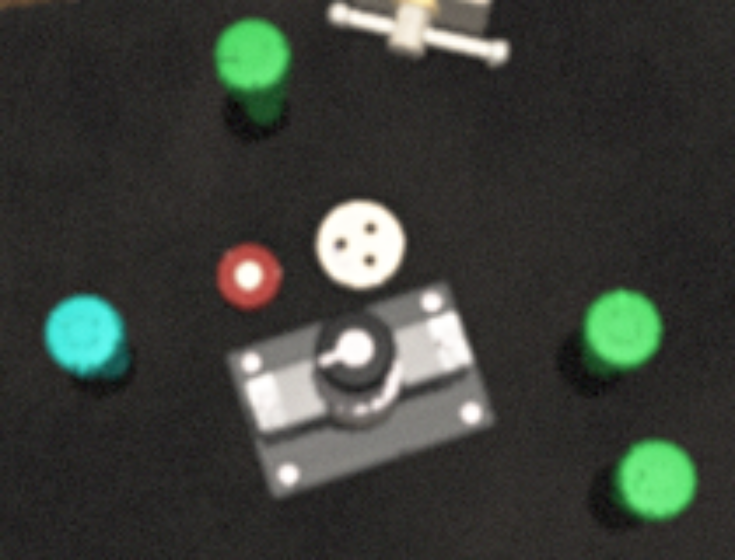

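```bash
python3 -m handwheel '[[[-0.0185,0.0195,0,0,0],[-0.0185,0.0195,0,0,0],[-0.0185,0.0195,0,0,0],[-0.0185,0.0195,0,0,0],[-0.0185,0.0195,0,0,0],[-0.0185,0.0195,0,0,0],[-0.0185,0.0195,0,0,0],[-0.0185,0.0195,0,0,0],[-0.0185,0.0195,0,0,0],[-0.0185,0.0195,0,0,0],[-0.0185,0.0195,0,0,0],[-0.0185,0.0195,0,0,0],[-0.0185,0.0195,0,0,0],[-0.0185,0.0195,0,0,0],[-0.0185,0.0195,0,0,0]]]'
```

```text
clock: 2.15
tool_pos: [0.368, -0.2957, 0.2439]
orientation: [-180.0, 0.0, -164.9]
force: [0.8, -0.3, -0.9]
opening: 0.0874
```

```bash
python3 -m handwheel '[[[-0.0185,0.0195,0,0,0],[-0.0185,0.0195,0,0,0],[-0.0185,0.0195,0,0,0],[-0.0185,0.0195,0,0,0],[-0.0185,0.0195,0,0,0],[-0.0185,0.0195,0,0,0],[-0.0185,0.0195,0,0,0],[-0.0185,0.0195,0,0,0],[-0.0185,0.0195,0,0,0],[-0.0185,0.0195,0,0,0],[-0.0185,0.0195,0,0,0],[-0.0185,0.0195,0,0,0],[-0.0185,0.0195,0,0,0],[-0.0185,0.0195,0,0,0],[0,0,0,0,0],[0,0,0,0,0]]]'
cat >> h.py <<'E'
from scipy.spatial.transform import Rotation as R
def wrist():
    o=telemetry.get_obs(); p=vision.snapshot("wrist")
    T=np.eye(4);T[:3,:3]=R.from_euler("xyz",o["orientation"],degrees=True).as_matrix();T[:3,3]=o["tool_pos"]
    p["cam_to_world"]=T@np.array(p["tool_from_camera"]); return o,p
def todelta(o,P):
    return R.from_euler("xyz",o["orientation"],degrees=True).inv().apply(np.array(P)-o["tool_pos"])
E
python3 - <<'E'
from h import *
o,p=wrist(); save(p,"w1.png"); print(o); print(p["cam_to_world"].round(3))
for k,z in [("screw_knob",.136),("screw",None),("thread_top",.08),("screw_lug",.077),("clamp",0)]:
    for d in place_of(k,p): print(k,np.round(d["xy"],1),round(d["conf"],2), atz(p,d["xy"],z).round(4) if z is not None else "")
E
```

```text
clock: 3.48
tool_pos: [0.5468, 0.0353, 0.2432]
orientation: [-180.0, -0.0, -164.8]
force: [-0.0, -0.9, -0.8]
opening: 0.0874
{'clock': 3.4833, 'joint_pos': array([ 2.41850685e+01,  8.63641957e+00, -1.54665854e+01, -2.24535081e-03,
       -6.59320466e+01, -9.89662887e+01]), 'qvel': array([-1.32365197, -1.1543291 , -1.27130211, -0.10186481, -0.23688076,
        0.53703188]), 'tau': array([ 8.26380663e-01, -3.99338293e+01,  2.90841866e+01,  6.83033019e+00,
        3.78532335e-02, -1.50437141e-01]), 'tool_pos': array([0.5468135 , 0.03533592, 0.24320655]), 'orientation': array([-1.79996562e+02, -3.49426929e-02, -1.64782138e+02]), 'force': array([-0.01776736, -0.87836144, -0.78299932]), 'moment': array([-0.04872696,  0.12942589,  0.01269195]), 'opening': 0.08744337324890969}
[[-0.263  0.929  0.259  0.476]
 [ 0.965  0.254  0.069  0.017]
 [-0.001  0.268 -0.963  0.384]
 [ 0.     0.     0.     1.   ]]
screw_knob [475.6 297.3] 0.96 [0.5531 0.1444 0.136 ]
screw_knob [170.9 220.4] 0.81 [ 0.5545 -0.0534  0.136 ]
screw_knob [169.8 128.3] 0.74 [ 0.5009 -0.0634  0.136 ]
screw_knob [332.3 265.9] 0.73 [0.5568 0.0497 0.136 ]
screw_knob [340.3 413.8] 0.59 [0.6605 0.085  0.136 ]
screw [331.3 233.5] 0.82 
screw [200.8 124.3] 0.82 
screw [335.4 355.7] 0.77 
screw [198.2 204.5] 0.69 
thread_top [332.2 240.5] 0.86 [0.5554 0.0515 0.08  ]
thread_top [331.3 232.7] 0.58 [0.5497 0.0491 0.08  ]
screw_lug [206.  128.6] 0.92 [ 0.5002 -0.0576  0.077 ]
screw_lug [192.9 222.8] 0.78 [ 0.5706 -0.0537  0.077 ]
screw_lug [460.3 279.3] 0.71 [0.5602 0.1576 0.077 ]
screw_lug [344.3 237.6] 0.67 [0.5516 0.0601 0.077 ]
screw_lug [349.7 373.2] 0.64 [0.6638 0.0977 0.077 ]
clamp [327.1 220.4] 0.87 [0.5585 0.0505 0.    ]
```

View image.

View pics/w1.png

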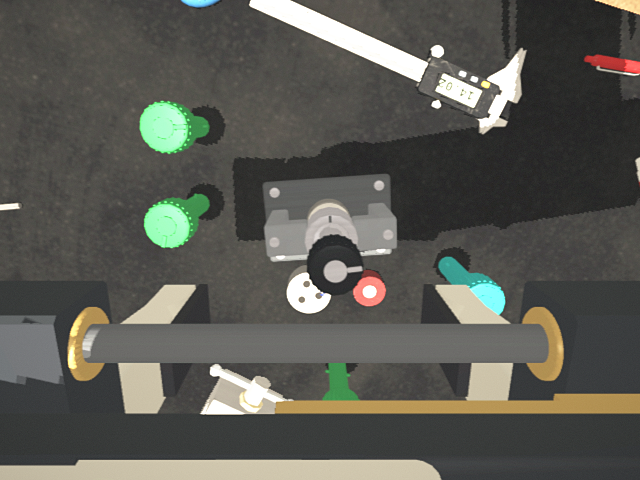

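```bash
python3 - <<'E'
from h import *
o,p=wrist(); save(p,"w1c.png",(250,160,410,310),5)
a=atz(p,(275,192),.012);b=atz(p,(379,185),.012);print("bolt axis",np.degrees(np.arctan2(*(b-a)[1::-1])),a,b)
c=atz(p,(335,271),.149);t=atz(p,(363,269),.149);print(c,t,np.degrees(np.arctan2(*(t-c)[1::-1])))
print(atz(p,(330,219),.082))
for k,z in [("screw_knob",.136)]:
    for d in silhouettes(k,p):
        if abs(d["xy"][0]-332)<20: 
            ys,xs=np.nonzero(d["region"]); print(d["xy"],d["conf"],xs.min(),xs.max(),ys.min(),ys.max())
K=np.array(p["mtx"]);print(K)
for z in (.123,.149):
  for P in [(.5568,.0497,z)]: print(z,proj(p,P))
print(todelta(o,(.557,.0495,.18)))
E
```

```text
bolt axis 108.97009327825559 [ 0.54268187 -0.00456397  0.012     ] [0.51225494 0.08395232 0.012     ]
[0.55497205 0.04870105 0.149     ] [0.54937664 0.06454215 0.149     ] 109.45428376466491
[0.5390595 0.0434421 0.082    ]
[335.9, 266.2] 0.58 310 366 228 296
[[415.73289527   0.         315.14475683]
 [  0.         415.73289527 239.51489599]
 [  0.           0.           1.        ]]
0.123 [333.93821347 260.43683012]
0.149 [335.76952648 274.17629391]
[-0.01457066  0.01262984  0.06382999]
```

View pics/w1c.png

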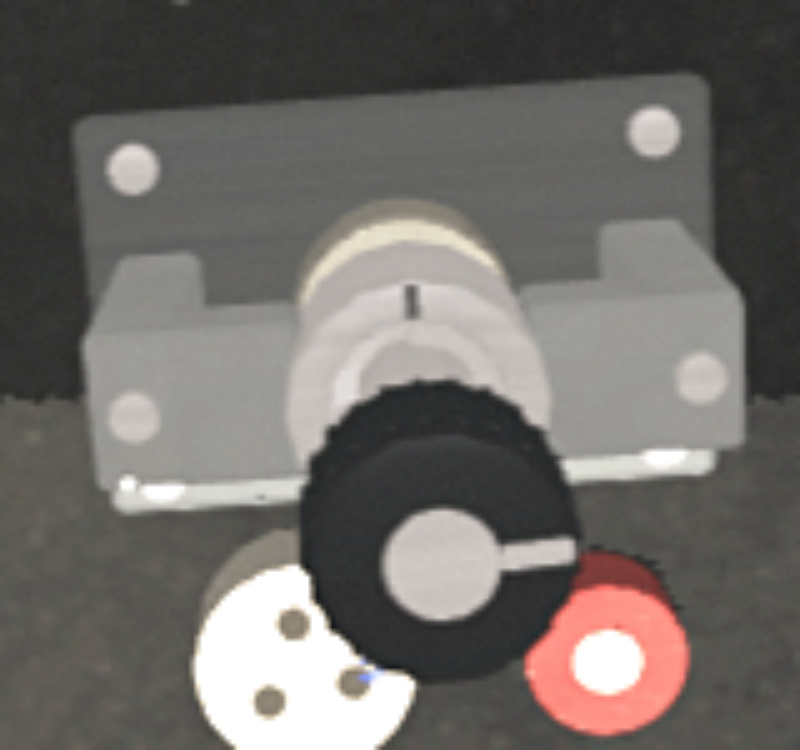

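```bash
python3 -m handwheel '[[[-0.0065,0.006,0,0,0],[-0.0063,0.006,0,0,0],[0,0,0.012,0,0],[0,0,0.012,0,0],[0,0,0.012,0,0],[0,0,0.012,0,0],[0,0,0,0,0],[0,0,0,0,0],[0,0,0,0,0]]]'
python3 - <<'E'
from h import *
o,p=wrist(); save(p,"w2.png"); print(o["tool_pos"],o["orientation"])
for d in place_of("screw_knob",p): print(np.round(d["xy"],1),round(d["conf"],2),atz(p,d["xy"],.136).round(4))
for d in silhouettes("screw_knob",p):
    ys,xs=np.nonzero(d["region"]); print(d["xy"],d["conf"],xs.min(),xs.max(),ys.min(),ys.max())
E
```

```text
clock: 4.63
tool_pos: [0.5563, 0.0495, 0.1962]
orientation: [-180.0, 0.0, -164.9]
force: [0.0, -1.5, -0.2]
opening: 0.0875
[0.55632332 0.04953323 0.1961767 ] [-1.79986348e+02  3.61652376e-02 -1.64862577e+02]
[488.8 305.5] 0.97 [0.5507 0.1427 0.136 ]
[315.8 269.6] 0.76 [0.5553 0.0501 0.136 ]
[121.  107.1] 0.59 [ 0.5023 -0.0571  0.136 ]
[128.5 218.8] 0.55 [ 0.5538 -0.0462  0.136 ]
[486.8, 288.8] 0.94 443 520 259 323
[131.0, 215.4] 0.8 93 181 187 249
[124.4, 104.8] 0.59 84 178 73 136
[327.7, 389.3] 0.57 315 342 369 400
```

View pics/w2.png

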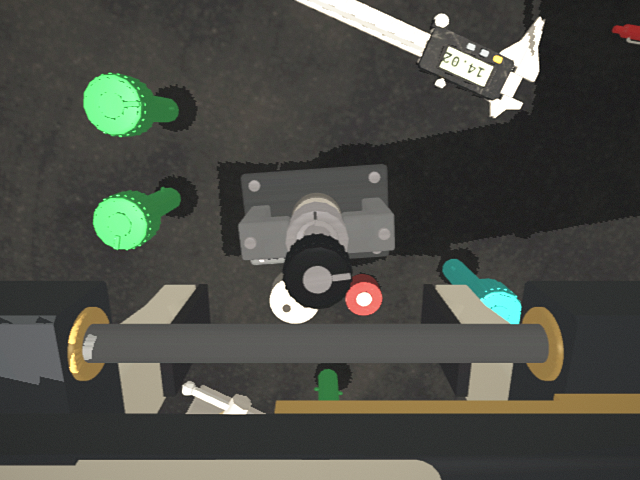

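```bash
python3 - <<'E'
from h import *
o,p=wrist(); save(p,"w2c.png",(240,160,400,320),5)
for P in [(317,279),(316,278)]:print(atz(p,P,.149))
im=p["color"][225:310,275:360].astype(int).sum(2)
for x0 in (.554,.555,.556,.557): print(proj(p,(x0,.0502,.149)))
E
```

```text
[0.555217   0.05057661 0.149     ]
[0.5548476  0.04997756 0.149     ]
[316.90852593 276.51729049]
[316.36318751 278.40013047]
[315.8192702  280.27806389]
[315.27676846 282.15110989]
```

View pics/w2c.png

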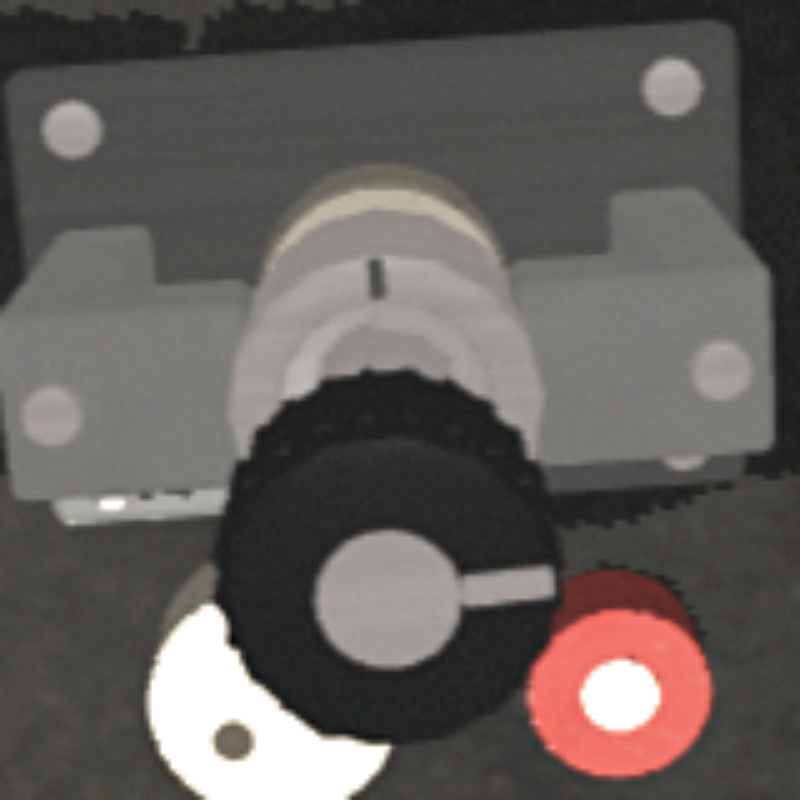

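```bash
python3 -m handwheel '[[[0.0003,0.0014,0.012,0,0],[0,0,0.012,0,0],[0,0,0.012,0,0],[0,0,0.012,0,0],[0,0,0.010,0,0],[0,0,0.004,0,0],[0,0,0,0,0],[0,0,0,0,0.3],[0,0,0,0,0.5],[0,0,0,0,0.6],[0,0,0,0,0.7],[0,0,0,0,0.8],[0,0,0,0,1],[0,0,0,0,1],[0,0,0,0,1],[0,0,0,0,1]]]'
python3 - <<'E'
from h import *
o,p=wrist(); save(p,"w3.png"); print({k:np.round(o[k],3) for k in("tool_pos","orientation","force","moment","opening","joint_pos")})
E
```

```text
clock: 6.17
tool_pos: [0.555, 0.0503, 0.1336]
orientation: [-180.0, -0.0, -164.9]
force: [0.7, -0.8, 1.0]
opening: 0.0335
{'tool_pos': array([0.555, 0.05 , 0.134]), 'orientation': array([-1.79998e+02, -2.00000e-03, -1.64884e+02]), 'force': array([ 0.692, -0.815,  0.986]), 'moment': array([-0.061, -0.094,  0.038]), 'opening': np.float64(0.034), 'joint_pos': array([ 2.5314e+01,  1.5174e+01, -2.2731e+01,  2.0000e-03, -5.2098e+01,
       -1.0020e+02])}
```

View pics/w3.png

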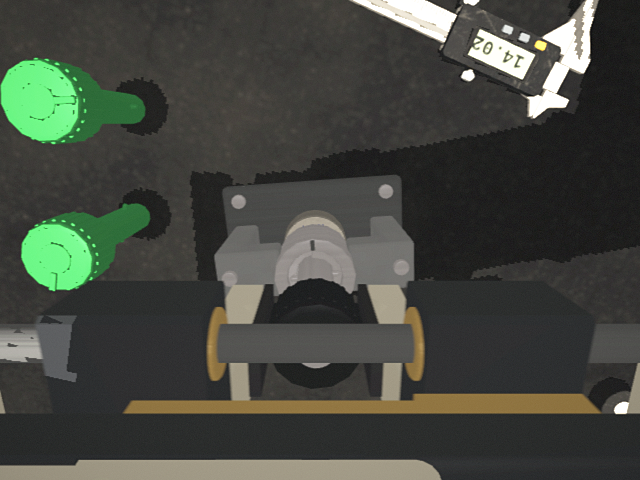

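```bash
python3 -m handwheel '[[[0,0,-0.0002,-0.1,1],[0,0,-0.0002,-0.1,1],[0,0,-0.0002,-0.1,1],[0,0,-0.0002,-0.1,1],[0,0,-0.0002,-0.1,1],[0,0,0,0,1],[0,0,0,0,1]]]'
python3 - <<'E'
from h import *
o,p=wrist(); save(p,"w4.png",(200,150,440,400),2.5); s=vision.snapshot("scene"); save(s,"s4.png",(300,200,420,340),4.5);print({k:np.round(o[k],3) for k in("tool_pos","orientation","force","moment","opening","joint_pos")})
E
```

```text
clock: 6.8
tool_pos: [0.555, 0.0504, 0.1346]
orientation: [-180.0, -0.0, -136.4]
force: [0.1, 0.6, 0.6]
opening: 0.0331
{'tool_pos': array([0.555, 0.05 , 0.135]), 'orientation': array([-1.79999e+02, -7.00000e-03, -1.36412e+02]), 'force': array([0.129, 0.601, 0.61 ]), 'moment': array([-0.051,  0.034,  0.019]), 'opening': np.float64(0.033), 'joint_pos': array([ 2.5316e+01,  1.5115e+01, -2.2662e+01,  3.0000e-03, -5.2229e+01,
       -7.1731e+01])}
```

View pics/w4.png

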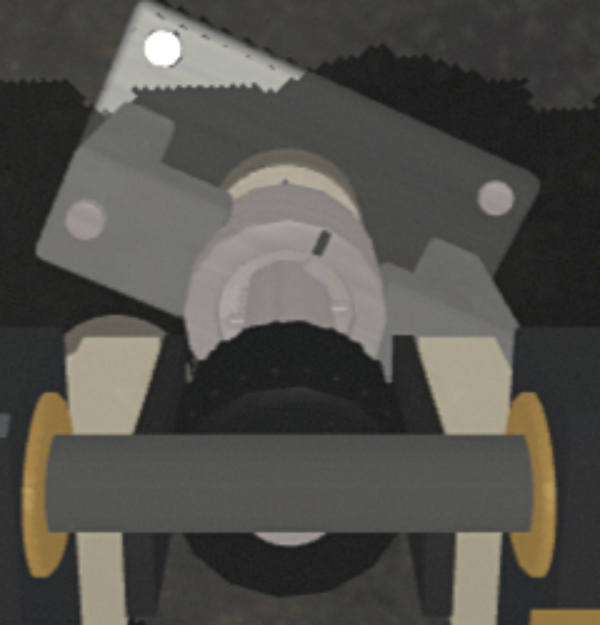

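View pics/s4.png

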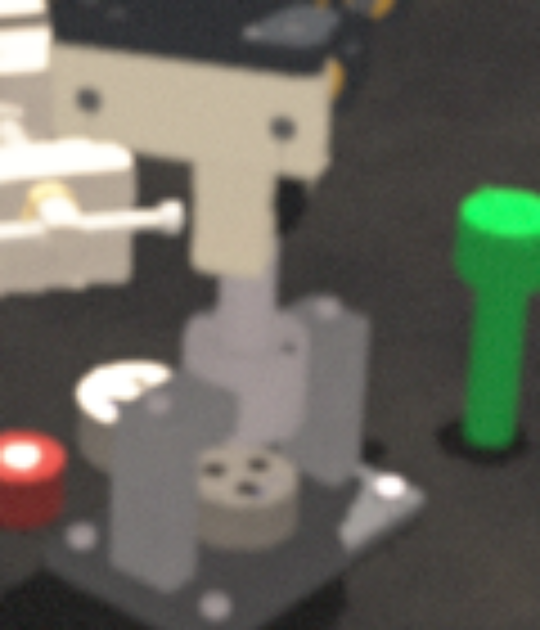

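```bash
python3 -m handwheel '[[[0,0,-0.0002,-0.1,1],[0,0,-0.0002,-0.1,1],[0,0,-0.0002,-0.1,1],[0,0,-0.0002,-0.1,1],[0,0,-0.0002,-0.1,1],[0,0,-0.0002,-0.1,1],[0,0,-0.0002,-0.1,1],[0,0,-0.0002,-0.1,1],[0,0,0,0,1],[0,0,0,0,1]]]'
python3 - <<'E'
from h import *
o,p=wrist(); save(p,"w5.png",(200,150,440,400),2.5);print({k:np.round(o[k],3) for k in("tool_pos","orientation","force","moment","opening","joint_pos")})
E
```

```text
clock: 7.73
tool_pos: [0.5554, 0.0503, 0.1362]
orientation: [-180.0, -0.0, -90.7]
force: [2.4, -0.7, -1.4]
opening: 0.0336
{'tool_pos': array([0.555, 0.05 , 0.136]), 'orientation': array([-1.7997e+02, -7.0000e-03, -9.0660e+01]), 'force': array([ 2.408, -0.659, -1.351]), 'moment': array([-0.693, -0.881, -0.035]), 'opening': np.float64(0.034), 'joint_pos': array([ 2.5304e+01,  1.5021e+01, -2.2548e+01,  2.5000e-02, -5.2408e+01,
       -2.5979e+01])}
```

View pics/w5.png

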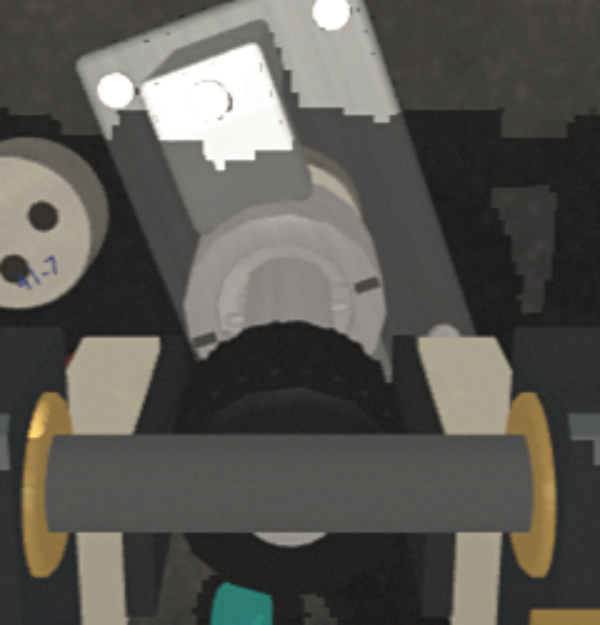

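```bash
python3 -m handwheel '[[[0,0,-0.0002,-0.1,1],[0,0,-0.0002,-0.1,1],[0,0,-0.0001,-0.1,1],[0,0,0,-0.1,1],[0,0,0,-0.1,1],[0,0,0,-0.05,1],[0,0,0,0,1],[0,0,0,0,1]]]'
python3 - <<'E'
from h import *
o,p=wrist(); save(p,"w6.png",(200,150,440,400),2.5);print({k:np.round(o[k],3) for k in("tool_pos","orientation","force","moment","opening","joint_pos")})
E
```

```text
clock: 8.45
tool_pos: [0.5556, 0.0505, 0.1368]
orientation: [-179.9, -0.0, -59.1]
force: [4.5, -0.6, -2.7]
opening: 0.0333
{'tool_pos': array([0.556, 0.05 , 0.137]), 'orientation': array([-1.79943e+02, -2.00000e-02, -5.91250e+01]), 'force': array([ 4.486, -0.608, -2.708]), 'moment': array([-0.577, -1.445, -0.058]), 'opening': np.float64(0.033), 'joint_pos': array([ 2.5313e+01,  1.4985e+01, -2.2500e+01,  1.8000e-02, -5.2457e+01,
        5.5510e+00])}
```

View pics/w6.png

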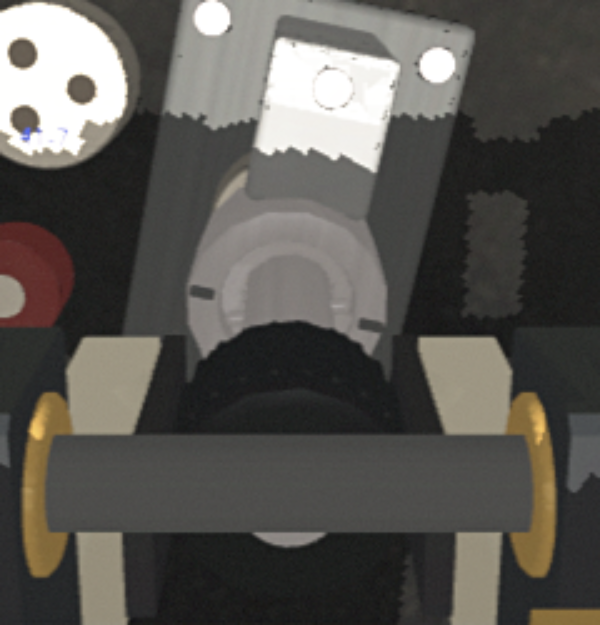

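```bash
python3 -m handwheel '[[[0,0,0,0,0.4],[0,0,0,0,0.3],[0,0,0,0,0.2],[0,0,0,0,0.2],[0,0,0,0,0.2],[0,0,0,0,0.2],[0,0,0,0,0.2]]]'
python3 - <<'E'
from h import *
o,p=wrist(); save(p,"w7.png",(200,150,440,400),2.5);s=vision.snapshot("scene"); save(s,"s7.png",(300,200,420,340),4.5);print({k:np.round(o[k],3) for k in("tool_pos","orientation","force","moment","opening","joint_pos")})
E
```

```text
clock: 9.08
tool_pos: [0.5549, 0.0504, 0.1366]
orientation: [180.0, 0.0, -58.9]
force: [-0.6, -0.0, 0.9]
opening: 0.069
{'tool_pos': array([0.555, 0.05 , 0.137]), 'orientation': array([ 1.79992e+02,  5.00000e-03, -5.89000e+01]), 'force': array([-0.629, -0.03 ,  0.874]), 'moment': array([-0.065,  0.16 ,  0.016]), 'opening': np.float64(0.069), 'joint_pos': array([ 2.5319e+01,  1.4978e+01, -2.2528e+01, -5.0000e-03, -5.2502e+01,
        5.7840e+00])}
```

View pics/w7.png

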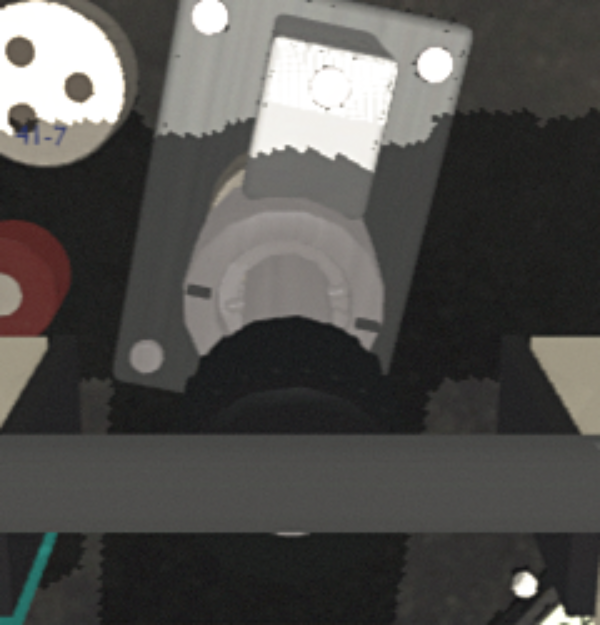

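View pics/s7.png

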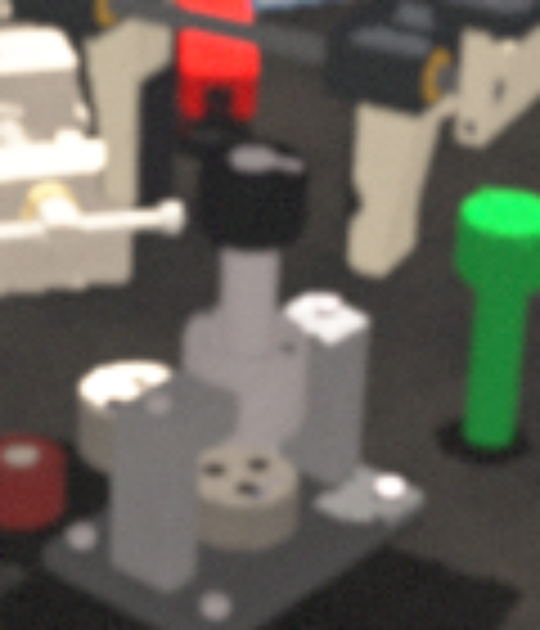

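```bash
python3 - <<'E'
from h import *
s=vision.snapshot("scene")
for d in silhouettes("screw_knob",s)+silhouettes("screw",s):
    ys,xs=np.nonzero(d["region"]);
    if 340<d["xy"][0]<370: print(d["xy"],d["conf"],xs.min(),xs.max(),ys.min(),ys.max())
a=cv2.imread("pics/scene0.png")
col=lambda im,c:[int(v) for v in im[225:285,c-1:c+2].sum(2).mean(1)]
print("before",col(a,357));b=s["color"][:,:,::-1].astype(int);print("now",col(b,357))
for z in (-.003,-.006,0): print(z,[proj(s,(.5555,.0507,.08+z+.046+h)).round(1) for h in (0,.026)], proj(s,(.5555,.0507,.082)))
E
```

```text
[357.1, 247.5] 0.68 344 367 231 278
[352.3, 309.3] 0.23 310 393 267 345
[355.2, 249.8] 0.92 344 368 231 278
before [200, 194, 192, 278, 516, 735, 765, 765, 758, 623, 351, 191, 165, 137, 119, 113, 105, 94, 100, 96, 99, 94, 91, 100, 105, 90, 122, 207, 334, 417, 444, 443, 444, 439, 443, 444, 439, 440, 443, 443, 443, 437, 443, 442, 439, 437, 439, 436, 436, 433, 438, 433, 431, 421, 427, 452, 461, 444, 430, 433]
now [210, 206, 207, 199, 196, 174, 175, 268, 372, 432, 439, 417, 342, 211, 119, 111, 109, 114, 104, 108, 97, 103, 111, 110, 106, 108, 119, 108, 102, 126, 227, 348, 436, 464, 463, 460, 467, 462, 462, 467, 460, 460, 463, 464, 462, 460, 461, 464, 462, 458, 457, 459, 452, 441, 440, 447, 452, 452, 452, 454]
-0.003 [array([356.5, 247.4]), array([357.2, 231. ])] [355.29624476 272.3705477 ]
-0.006 [array([356.4, 249.3]), array([357.1, 232.9])] [355.29624476 272.3705477 ]
0 [array([356.5, 245.5]), array([357.3, 229. ])] [355.29624476 272.3705477 ]
```

```bash
python3 -m handwheel '[[[0,0,-0.006,0,0],[0,0,-0.012,0,0],[0,0,-0.012,0,0],[0,0,-0.012,0,0],[0,0,-0.012,0,0],[0,0,-0.006,0,0],[0,0,0,0,0],[0,0,0,0,0]]]'
python3 - <<'E'
from h import *
o,p=wrist(); save(p,"w8.png",(240,160,400,320),5);t=vision.snapshot("top"); s=vision.snapshot("scene"); save(s,"s8.png",(300,200,420,340),4.5);save(t,"t8.png",(290,220,380,310),6)
print(o["tool_pos"],o["orientation"])
b=s["color"].astype(int)
print([int(v) for v in b[225:285,356:359].sum(2).mean(1)])
a=cv2.imread("pics/scene0.png").astype(int)
for r in (240,246,262): print([int(v) for v in a[r,338:375].sum(1)],[int(v) for v in b[r,338:375].sum(1)],sep="\n")
E
```

```text
clock: 10.0
tool_pos: [0.555, 0.0505, 0.1968]
orientation: [-180.0, 0.0, -58.9]
force: [-0.5, -0.1, 0.1]
opening: 0.0876
[0.55498549 0.05045294 0.19676224] [-1.79966671e+02  8.37034281e-03 -5.88961844e+01]
[216, 210, 202, 202, 198, 176, 177, 271, 369, 424, 442, 421, 337, 209, 122, 105, 114, 102, 111, 104, 107, 104, 109, 106, 115, 107, 103, 106, 106, 135, 225, 350, 436, 461, 467, 464, 465, 465, 461, 460, 460, 460, 464, 457, 462, 460, 463, 461, 461, 457, 456, 458, 454, 443, 439, 444, 454, 453, 449, 450]
[176, 183, 184, 191, 175, 171, 144, 95, 86, 99, 104, 89, 97, 100, 102, 110, 114, 117, 115, 111, 113, 108, 115, 87, 92, 95, 102, 99, 106, 107, 129, 157, 173, 183, 190, 175, 176]
[197, 185, 201, 193, 202, 183, 127, 107, 114, 106, 108, 99, 120, 111, 104, 107, 100, 109, 102, 104, 111, 106, 102, 109, 89, 116, 115, 98, 104, 111, 153, 179, 178, 193, 185, 197, 196]
[736, 696, 476, 234, 153, 151, 127, 99, 99, 93, 89, 96, 106, 99, 88, 101, 92, 102, 98, 87, 99, 85, 101, 110, 95, 94, 101, 97, 108, 114, 143, 164, 173, 182, 164, 178, 186]
[754, 719, 504, 241, 152, 146, 104, 117, 116, 107, 104, 101, 112, 111, 104, 109, 109, 115, 101, 98, 115, 103, 94, 122, 119, 101, 107, 102, 106, 120, 151, 185, 194, 183, 191, 189, 203]
[170, 160, 151, 169, 175, 160, 165, 176, 168, 171, 237, 338, 400, 441, 429, 437, 442, 452, 437, 442, 443, 432, 404, 334, 224, 172, 168, 154, 167, 171, 151, 166, 149, 151, 148, 150, 156]
[161, 178, 173, 172, 160, 173, 169, 156, 173, 179, 239, 339, 412, 445, 455, 462, 464, 469, 463, 469, 465, 450, 418, 331, 230, 171, 163, 166, 183, 168, 163, 161, 161, 163, 150, 166, 171]
```

View pics/w8.png

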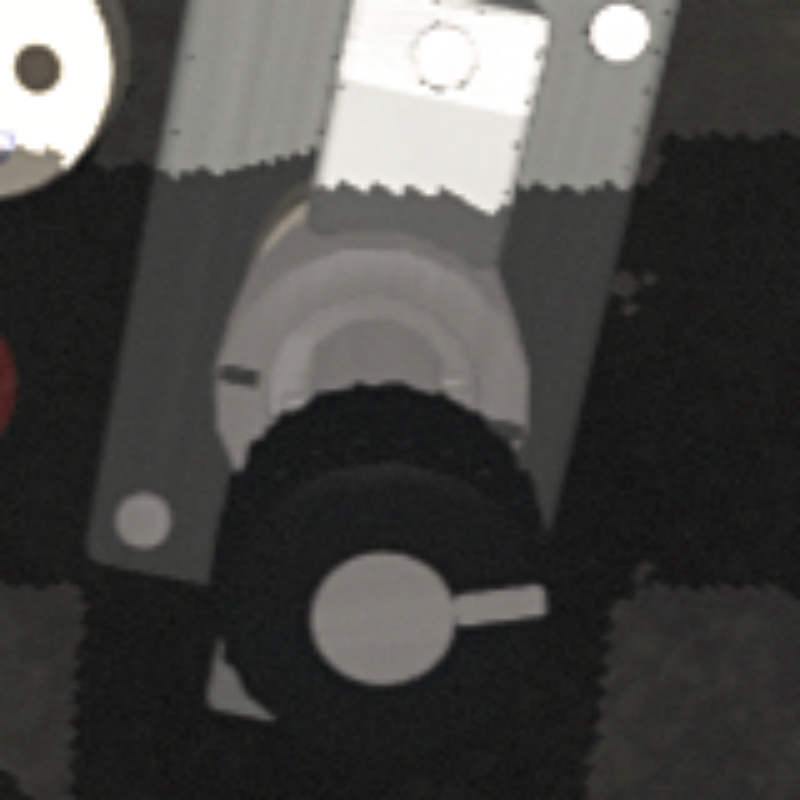

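View pics/s8.png

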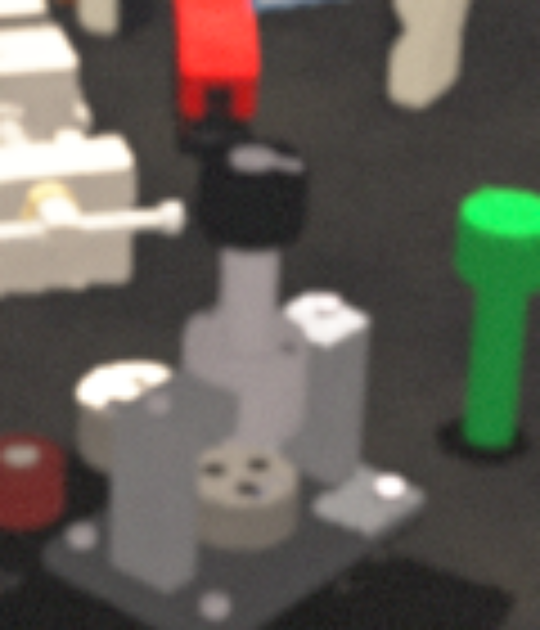

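```bash
python3 - <<'E'
from h import *
s=vision.snapshot("scene");t=vision.snapshot("top");o,p=wrist()
a=cv2.imread("pics/scene0.png");b=np.ascontiguousarray(s["color"][:,:,::-1])
ta=cv2.imread("pics/top0.png");tb=np.ascontiguousarray(t["color"][:,:,::-1])
def match(a,b,x0,y0,x1,y1,n):
    f=8
    g=lambda im:cv2.resize(cv2.cvtColor(im,cv2.COLOR_BGR2GRAY),None,fx=f,fy=f,interpolation=cv2.INTER_CUBIC)
    A=g(a[y0:y1,x0:x1]);m=8;B=g(b[y0-m:y1+m,x0-m:x1+m])
    r=cv2.matchTemplate(B,A,cv2.TM_CCOEFF_NORMED);_,v,_,l=cv2.minMaxLoc(r);print(n,v,l[0]/f-m,l[1]/f-m)
match(a,b,342,246,372,262,"knob low")
match(a,b,345,250,368,258,"knob bottom")
match(a,b,425,255,465,320,"green")
match(a,b,345,295,372,325,"sample")
match(a,b,340,265,370,285,"rim")
match(ta,tb,305,268,365,300,"top fixed")
for n,q in (("scene",s),("top",t),("wrist",p)):
  for k in ("screw_knob","screw_lug","thread_top","screw_thread"):
    print(n,k,[(np.round(d["xy"],1).tolist(),round(d["conf"],2)) for d in place_of(k,q)])
# wrist: cap centre/pointer
c=np.array([240+382/5,160+618/5]);tip=np.array([240+545/5,160+600/5])
for z in (.143,.147):
    C=atz(p,c,z);T=atz(p,tip,z);print(z,C,np.degrees(np.arctan2(*(T-C)[1::-1])))
pip1=atz(p,(240+240/5,160+376/5),.082);pip2=atz(p,(240+510/5,160+433/5),.082);print("pips",pip1,pip2,np.degrees(np.arctan2(*(pip2-pip1)[1::-1])),np.linalg.norm(pip2-pip1))
E
```

```text
knob low 0.9919880628585815 -0.25 2.75
knob bottom 0.9972439408302307 -0.25 3.0
green 0.9957305192947388 0.0 0.0
sample 0.4411507844924927 -0.125 0.25
rim 0.7800886034965515 2.625 -1.125
top fixed 0.01678112894296646 -1.5 1.75
scene screw_knob [([276.0, 291.2], 0.97), ([413.2, 255.5], 0.73), ([360.6, 242.0], 0.66), ([277.6, 242.7], 0.63), ([447.2, 269.8], 0.61)]
scene screw_lug [([261.8, 325.0], 0.97), ([275.5, 274.7], 0.94), ([403.5, 281.7], 0.85), ([363.9, 281.8], 0.78), ([353.2, 320.9], 0.69), ([439.2, 305.3], 0.59)]
scene thread_top [([353.5, 274.3], 0.77)]
scene screw_thread [([412.6, 284.8], 0.85), ([351.1, 277.4], 0.79), ([274.2, 324.2], 0.73), ([281.8, 277.4], 0.63), ([441.3, 304.1], 0.59)]
top screw_knob [([408.0, 253.0], 0.61), ([414.7, 296.4], 0.55)]
top screw_lug [([404.8, 301.6], 0.79), ([403.6, 253.6], 0.76)]
top thread_top [([333.3, 264.2], 0.85)]
top screw_thread [([409.5, 301.4], 0.71), ([398.5, 261.5], 0.58)]
wrist screw_knob [([204.9, 373.2], 0.77), ([72.0, 191.2], 0.72), ([315.0, 271.4], 0.64), ([391.7, 52.5], 0.57)]
wrist screw_lug [([461.3, 118.4], 0.93), ([107.7, 190.9], 0.87), ([328.7, 236.1], 0.8), ([365.2, 54.7], 0.77), ([314.2, 228.8], 0.68)]
wrist thread_top [([312.5, 241.5], 0.98)]
wrist screw_thread [([470.5, 99.2], 0.95), ([377.0, 65.2], 0.8), ([224.2, 337.3], 0.59), ([114.1, 178.8], 0.58), ([316.2, 242.6], 0.56)]
0.143 [0.55136532 0.05392086 0.143     ] -142.17018229527065
0.147 [0.55220302 0.05257472 0.147     ] -142.1701822952706
pips [0.57094589 0.05570101 0.082     ] [0.53767849 0.04441856 0.082     ] -161.26592877359658 0.03512852934148768
```

View pics/t8.png

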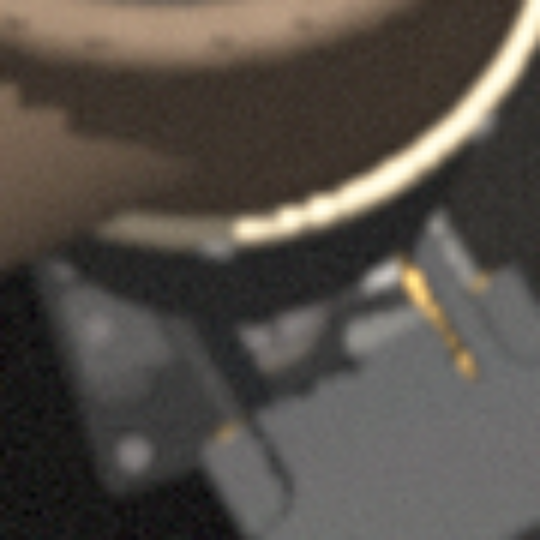

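```bash
python3 -m handwheel '[[[0,0,0,-0.1,0],[0,0,0,-0.1,0],[0,0,0,-0.1,0],[0,0,0,-0.1,0],[0,0,0,-0.1,0],[0,0,0,-0.1,0],[0,0,0,-0.1,0],[0,0,0,-0.1,0],[0,0,0,-0.1,0],[0,0,0,-0.1,0],[0,0,0,-0.1,0],[0,0,0,-0.1,0],[0,0,0,-0.1,0],[0,0,0,-0.1,0],[0,0,0,-0.1,0],[0,0,0,-0.1,0],[0,0,0,-0.1,0],[0,0,0,-0.05,0],[0,0,0,0,0],[0,0,0,0,0]]]'
python3 - <<'E'
from h import *
o,p=wrist(); save(p,"w9.png",(200,150,440,350),2.5);print({k:np.round(o[k],4) for k in("tool_pos","orientation","force","joint_pos")})
for k in ("thread_top","screw_knob"):
  for d in place_of(k,p): print(k,np.round(d["xy"],1),d["conf"])
E
```

```text
clock: 12.57
tool_pos: [0.555, 0.0504, 0.1967]
orientation: [180.0, 0.0, 41.3]
force: [-0.6, -0.0, 0.4]
opening: 0.0877
{'tool_pos': array([0.555 , 0.0504, 0.1967]), 'orientation': array([1.799994e+02, 2.000000e-03, 4.127130e+01]), 'force': array([-0.6052, -0.0243,  0.3601]), 'joint_pos': array([ 2.531710e+01,  1.160050e+01, -1.820190e+01,  1.300000e-03,
       -6.019930e+01,  1.059535e+02])}
thread_top [317.6 235.5] 0.82
screw_knob [408.2 401.1] 0.92
screw_knob [309.1 265.4] 0.91
screw_knob [172.5  85.1] 0.57
```

View pics/w9.png

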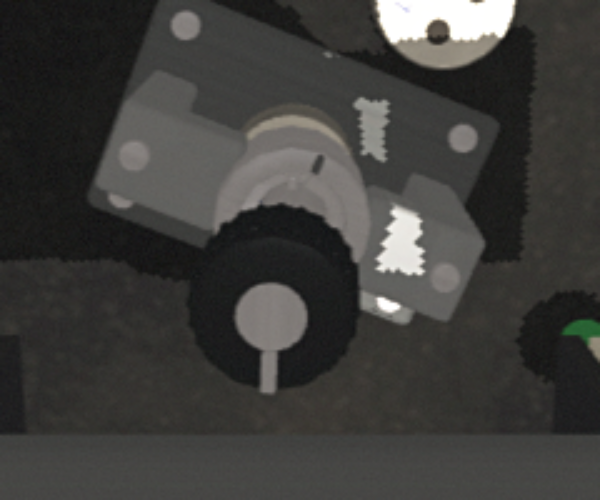

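```bash
python3 -m handwheel '[[[0,0,0.012,0,0],[0,0,0.012,0,0],[0,0,0.012,0,0],[0,0,0.012,0,0],[0,0,0.012,0,0],[0,0,0.0055,0,0],[0,0,0,0,0],[0,0,0,0,0.3],[0,0,0,0,0.5],[0,0,0,0,0.55],[0,0,0,0,0.6],[0,0,0,0,0.7],[0,0,0,0,0.8],[0,0,0,0,1],[0,0,0,0,1],[0,0,0,0,1],[0,0,0,0,1]]]'
python3 - <<'E'
from h import *
o,p=wrist(); save(p,"w10.png",(200,150,440,400),2.5);print({k:np.round(o[k],4) for k in("tool_pos","orientation","force","moment","joint_pos","opening")})
E
```

```text
clock: 14.13
tool_pos: [0.555, 0.0504, 0.1312]
orientation: [-180.0, 0.0, 41.4]
force: [-0.1, -0.9, 1.0]
opening: 0.0334
{'tool_pos': array([0.555 , 0.0504, 0.1312]), 'orientation': array([-1.799973e+02,  2.800000e-03,  4.137720e+01]), 'force': array([-0.0578, -0.9226,  1.0375]), 'moment': array([ 0.0167,  0.2117, -0.0542]), 'joint_pos': array([ 2.531820e+01,  1.532830e+01, -2.288530e+01, -2.300000e-03,
       -5.178990e+01,  1.060605e+02]), 'opening': np.float64(0.0334)}
```

View pics/w10.png

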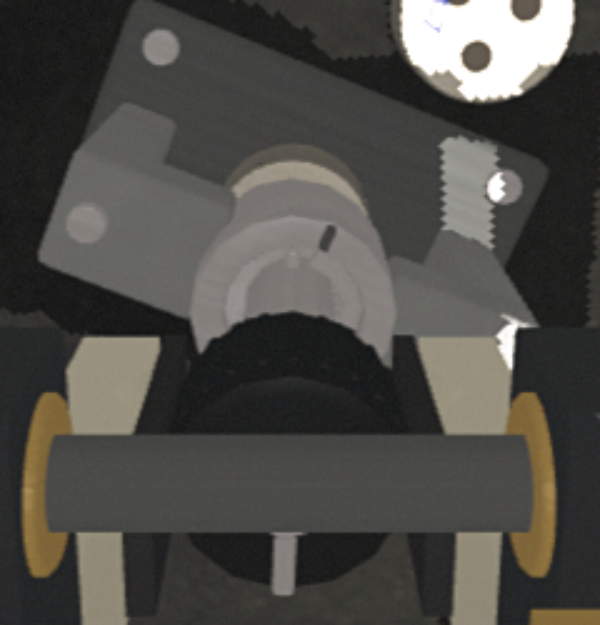

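```bash
python3 -m handwheel '[[[0,0,0.0002,0.1,1],[0,0,0.0002,0.1,1],[0,0,0.0002,0.1,1],[0,0,0.0002,0.1,1],[0,0,0.0002,0.1,1],[0,0,0.0002,0.1,1],[0,0,0.0002,0.1,1],[0,0,0.0002,0.1,1],[0,0,0.0002,0.1,1],[0,0,0.0002,0.1,1],[0,0,0.0002,0.1,1],[0,0,0.0002,0.1,1],[0,0,0.0002,0.1,1],[0,0,0.0002,0.1,1],[0,0,0.0002,0.1,1],[0,0,0.0001,0.1,1],[0,0,0,0,1]]]'
python3 - <<'E'
from h import *
o,p=wrist(); save(p,"w11.png",(200,150,440,400),2.5);print({k:np.round(o[k],4) for k in("tool_pos","orientation","force","moment","joint_pos","opening")})
E
```

```text
clock: 15.6
tool_pos: [0.5556, 0.0506, 0.1282]
orientation: [-179.9, -0.0, -50.5]
force: [1.4, 1.1, -0.6]
opening: 0.0331
{'tool_pos': array([0.5556, 0.0506, 0.1282]), 'orientation': array([-1.799443e+02, -2.360000e-02, -5.054670e+01]), 'force': array([ 1.408 ,  1.0671, -0.596 ]), 'moment': array([ 0.2188, -0.527 ,  0.0183]), 'joint_pos': array([ 2.53161e+01,  1.55341e+01, -2.30638e+01,  1.19000e-02,
       -5.13424e+01,  1.41298e+01]), 'opening': np.float64(0.0331)}
```

View pics/w11.png

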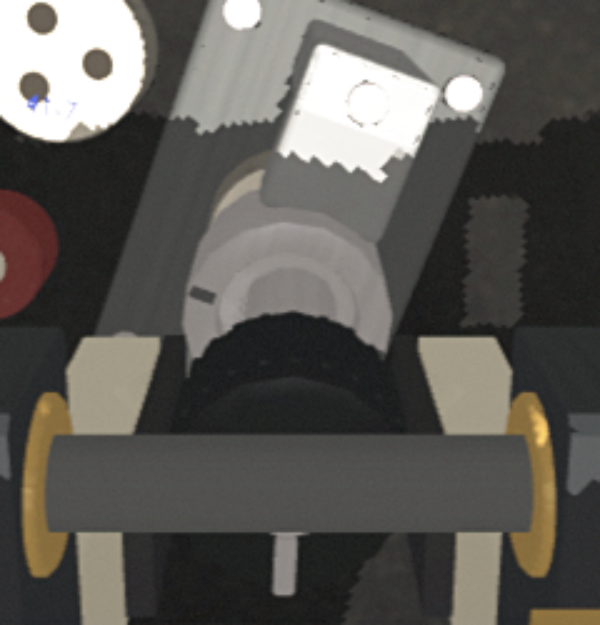

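```bash
python3 -m handwheel '[[[0,0,0.0002,0.1,1],[0,0,0.0002,0.1,1],[0,0,0.0002,0.1,1],[0,0,0.0002,0.1,1],[0,0,0.0002,0.1,1],[0,0,0.0002,0.1,1],[0,0,0.0002,0.1,1],[0,0,0.0002,0.1,1],[0,0,0.0002,0.1,1],[0,0,0.0002,0.1,1],[0,0,0.0002,0.1,1],[0,0,0.0002,0.1,1],[0,0,0.0002,0.1,1],[0,0,0.0002,0.1,1],[0,0,0.0002,0.1,1],[0,0,0.0002,0.1,1],[0,0,0.0001,0.1,1],[0,0,0,0,1],[0,0,0,0,1]]]'
python3 - <<'E'
from h import *
o,p=wrist(); save(p,"w12.png",(200,150,440,400),2.5);print({k:np.round(o[k],4) for k in("tool_pos","orientation","force","moment","joint_pos","opening")})
E
```

```text
clock: 17.23
tool_pos: [0.5556, 0.0504, 0.125]
orientation: [-180.0, 0.0, -147.4]
force: [2.5, -1.6, 0.1]
opening: 0.0336
{'tool_pos': array([0.5556, 0.0504, 0.125 ]), 'orientation': array([-1.799687e+02,  4.940000e-02, -1.473727e+02]), 'force': array([ 2.4803, -1.5752,  0.0542]), 'moment': array([-0.5081, -1.3179,  0.0147]), 'joint_pos': array([ 2.53074e+01,  1.57459e+01, -2.32780e+01,  3.19000e-02,
       -5.09232e+01, -8.27002e+01]), 'opening': np.float64(0.0336)}
```

```bash
python3 -m handwheel '[[[0,0,0,0,0.4],[0,0,0,0,0.3],[0,0,0,0,0.2],[0,0,0,0,0.1],[0,0,0,0,0.1],[0,0,0,0,0.1],[0,0,-0.005,0,0],[0,0,-0.012,0,0],[0,0,-0.012,0,0],[0,0,-0.012,0,0],[0,0,-0.012,0,0],[0,0,-0.012,0,0],[0,0,0,0,0],[0,0,0,0,0]]]'
python3 - <<'E'
from h import *
o,p=wrist(); save(p,"w13.png",(200,150,440,400),2.5);s=vision.snapshot("scene"); save(s,"s13.png",(300,200,420,340),4.5);print({k:np.round(o[k],4) for k in("tool_pos","orientation","force","moment","joint_pos","opening")})
E
```

```text
clock: 18.45
tool_pos: [0.5553, 0.0505, 0.1905]
orientation: [-180.0, 0.1, -147.7]
force: [-0.9, -0.1, -0.2]
opening: 0.0878
{'tool_pos': array([0.5553, 0.0505, 0.1905]), 'orientation': array([-1.799916e+02,  9.360000e-02, -1.476904e+02]), 'force': array([-0.8755, -0.1409, -0.2048]), 'moment': array([ 0.0183,  0.0388, -0.0559]), 'joint_pos': array([ 2.53171e+01,  1.18888e+01, -1.87029e+01, -3.60000e-03,
       -5.93144e+01, -8.30056e+01]), 'opening': np.float64(0.0878)}
```

View pics/w13.png

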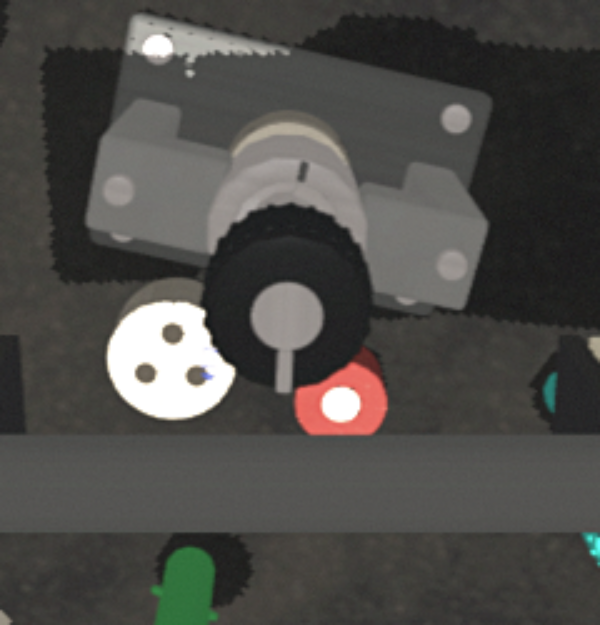

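View pics/s13.png

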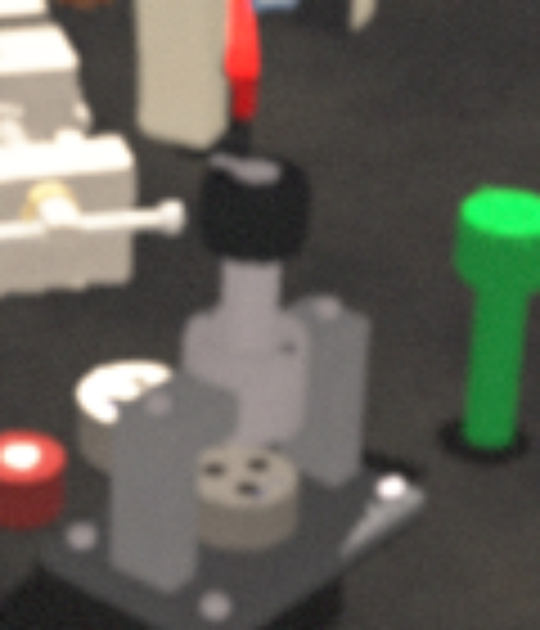

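```bash
python3 -m handwheel '[[[0,0,0,-0.1,0],[0,0,0,-0.1,0],[0,0,0,-0.1,0],[0,0,0,-0.1,0],[0,0,0,-0.1,0],[0,0,0,-0.1,0],[0,0,0,-0.1,0],[0,0,0,-0.1,0],[0,0,0,-0.1,0],[0,0,0,-0.1,0],[0,0,0,-0.1,0],[0,0,0,-0.1,0],[0,0,0,-0.1,0],[0,0,0,-0.1,0],[0,0,0,-0.1,0],[0,0,0,-0.1,0],[0,0,0,-0.1,0],[0,0,0,-0.1,0],[0,0,0,-0.1,0],[0,0,0,-0.1,0]]]'
python3 -m handwheel '[[[0,0,0,-0.1,0],[0,0,0,-0.1,0],[0,0,0,-0.1,0],[0,0,0,-0.1,0],[0,0,0,-0.1,0],[0,0,0,-0.1,0],[0,0,0,-0.1,0],[0,0,0,-0.1,0],[0,0,0,-0.1,0],[0,0,0,-0.1,0],[0,0,0,-0.1,0],[0,0,0,-0.1,0],[0,0,0,-0.1,0],[0,0,0,0,0],[0,0,0,0,0]]]'
python3 - <<'E'
from h import *
o,p=wrist(); save(p,"w14.png",(200,150,440,350),2.5);print({k:np.round(o[k],4) for k in("tool_pos","orientation","joint_pos")})
E
```

```text
clock: 20.22
tool_pos: [0.5545, 0.0502, 0.1888]
orientation: [179.9, 0.1, -32.8]
force: [-0.1, -0.0, -0.5]
opening: 0.0875
clock: 21.47
tool_pos: [0.5547, 0.0503, 0.189]
orientation: [-180.0, 0.1, 41.2]
force: [0.1, -0.7, -0.3]
opening: 0.0878
{'tool_pos': array([0.5547, 0.0503, 0.189 ]), 'orientation': array([-1.799732e+02,  6.780000e-02,  4.120100e+01]), 'joint_pos': array([ 2.531910e+01,  1.199690e+01, -1.877090e+01, -8.400000e-03,
       -5.930470e+01,  1.058862e+02])}
```

View pics/w14.png

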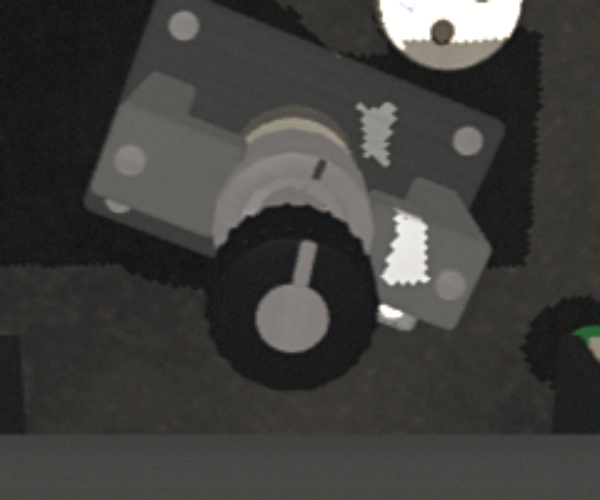

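```bash
python3 -m handwheel '[[[0,0,0.012,0,0],[0,0,0.012,0,0],[0,0,0.012,0,0],[0,0,0.012,0,0],[0,0,0.012,0,0],[0,0,0.0045,0,0],[0,0,0,0,0],[0,0,0,0,0.3],[0,0,0,0,0.5],[0,0,0,0,0.55],[0,0,0,0,0.6],[0,0,0,0,0.7],[0,0,0,0,0.8],[0,0,0,0,1],[0,0,0,0,1],[0,0,0,0,1],[0,0,0,0,1]]]'
python3 -m handwheel '[[[0,0,0.0002,0.1,1],[0,0,0.0002,0.1,1],[0,0,0.0002,0.1,1],[0,0,0.0002,0.1,1],[0,0,0.0002,0.1,1],[0,0,0.0002,0.1,1],[0,0,0.0002,0.1,1],[0,0,0.0002,0.1,1],[0,0,0.0002,0.1,1],[0,0,0.0002,0.1,1],[0,0,0.0002,0.1,1],[0,0,0.0002,0.1,1],[0,0,0.0002,0.1,1],[0,0,0.0002,0.1,1],[0,0,0.0002,0.1,1],[0,0,0.0001,0.1,1],[0,0,0,0,1]]]'
python3 - <<'E'
from h import *
o,p=wrist(); save(p,"w15.png",(200,150,440,400),2.5);print({k:np.round(o[k],4) for k in("tool_pos","orientation","force","moment","joint_pos","opening")})
E
```

```text
clock: 22.93
tool_pos: [0.5551, 0.0504, 0.1253]
orientation: [180.0, -0.0, 41.4]
force: [0.4, -0.7, -0.9]
opening: 0.0334
clock: 24.35
tool_pos: [0.5555, 0.0505, 0.1223]
orientation: [-180.0, -0.0, -50.5]
force: [1.2, -0.5, 0.2]
opening: 0.0334
{'tool_pos': array([0.5555, 0.0505, 0.1223]), 'orientation': array([-1.799539e+02, -1.960000e-02, -5.054780e+01]), 'force': array([ 1.1972, -0.5237,  0.2398]), 'moment': array([ 0.1287, -0.3937,  0.0417]), 'joint_pos': array([ 2.53140e+01,  1.59165e+01, -2.34470e+01,  1.00000e-02,
       -5.05870e+01,  1.41318e+01]), 'opening': np.float64(0.0334)}
```

View pics/w15.png

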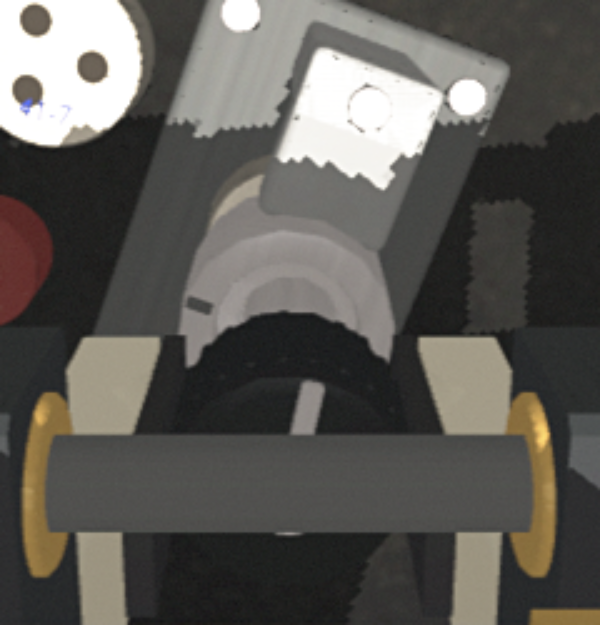

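```bash
python3 -m handwheel '[[[0,0,0.0002,0.1,1],[0,0,0.0002,0.1,1],[0,0,0.0002,0.1,1],[0,0,0.0002,0.1,1],[0,0,0.0002,0.1,1],[0,0,0.0002,0.1,1],[0,0,0.0002,0.1,1],[0,0,0.0002,0.1,1],[0,0,0.0002,0.1,1],[0,0,0.0002,0.1,1],[0,0,0.0002,0.1,1],[0,0,0.0002,0.1,1],[0,0,0.0002,0.1,1],[0,0,0.0002,0.1,1],[0,0,0.0002,0.1,1],[0,0,0.0002,0.1,1],[0,0,0.0001,0.1,1],[0,0,0,0,1],[0,0,0,0,1],[0,0,0,0,1]]]'
python3 - <<'E'
from h import *
o,p=wrist(); save(p,"w16.png",(200,150,440,400),2.5);s=vision.snapshot("scene"); save(s,"s16.png",(300,200,420,340),4.5);print({k:np.round(o[k],4) for k in("tool_pos","orientation","force","moment","joint_pos","opening","qvel")})
E
```

```text
clock: 26.07
tool_pos: [0.5556, 0.0504, 0.1191]
orientation: [-180.0, 0.0, -147.4]
force: [3.5, -1.7, -0.5]
opening: 0.0332
{'tool_pos': array([0.5556, 0.0504, 0.1191]), 'orientation': array([-1.799736e+02,  4.970000e-02, -1.474129e+02]), 'force': array([ 3.5129, -1.6993, -0.4898]), 'moment': array([-0.5695, -1.3437,  0.0079]), 'joint_pos': array([ 2.53087e+01,  1.61317e+01, -2.36527e+01,  2.59000e-02,
       -5.01631e+01, -8.27381e+01]), 'opening': np.float64(0.0332), 'qvel': array([-0.0204,  0.0056, -0.0113, -0.0232, -0.0981, -1.0585])}
```

View pics/w16.png

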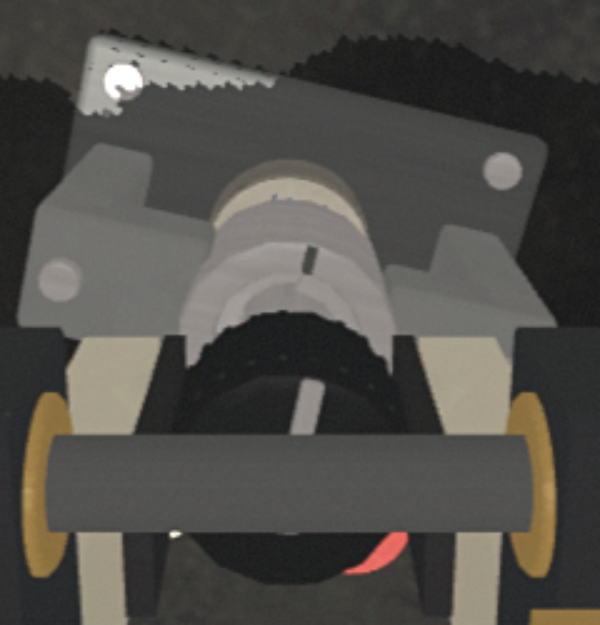

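View pics/s16.png

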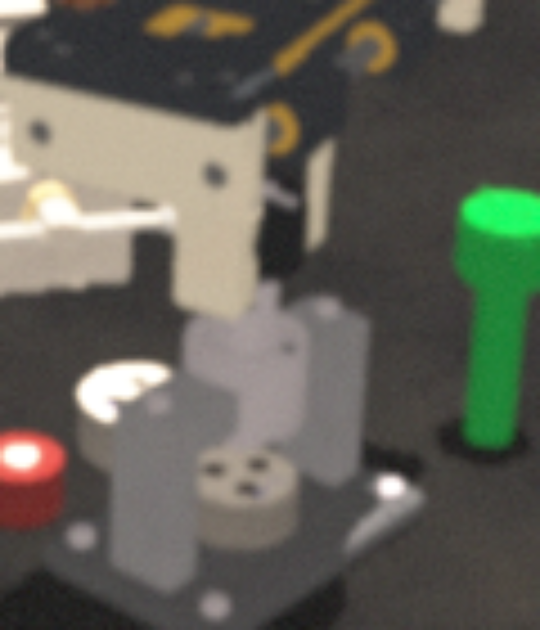

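```bash
python3 -c "
from plant import close_job
print(close_job())"
```

```text
the job is handed in; nothing more can be done
None
```

I turned the screw back about 106°, until its lugs were past the pips. I then opened the fingers, and it dropped off the end of the thread. After that I turned it clockwise about 378° in two grips. I handed the job in at about 26 s with the fingers still closed on the knob. The hand-in reports no verdict.

**Drop:** After the release the scene camera showed the knob about 3 px (4.5 mm) lower than at the start. I had expected about 2.5–3 mm. I put the difference down to the screw leaning a few millimetres while it was free. That is a judgement from the pictures, since there was no direct height reading. The pointer then stood at about 199° in the clamp's frame, 19° past the pip.

**End state:**
- **Turn and depth:** The pointer is back in line with the -x pip, one turn from the drop. That puts the thread point about 18 mm below the thread top. The hand came down 12.1 mm over the two forward grips, which agrees. In the scene view the knob came down about 11 mm between the drop and the end, slightly less than the 12.6 mm expected; the lean after the drop would explain the gap.
- **Grip:** The finger opening is 33.2 mm on the 34 mm knob. The wrist force is about 4 N.
- **Samples:** They look unmoved in the pictures. I did not measure their positions again at the end.

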